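# Unlock the kiosk cash box with its key

### The arm

A 6-joint arm with a two-finger parallel gripper is mounted at the origin on a cart in front of the work surface, level with it; the furniture and walls round the work are solid. World frame = base frame: x ahead of the robot, y to its left, z up, the work surface at z = 0. Lengths are in m, angles in degrees, forces in N, time in s.
With the tool pointing down it reaches from about 0.4 to 0.825 m from the base axis. Payload 7 kg.
Tool frame: the origin (TCP) lies on the centre line of the jaws, within the pads' length; the fingertips stand 22 mm ahead of it and the grasp point (between the pads) lies 3 mm ahead of it; z points along the fingers, y is the line along which they close (so a half turn about z gives the same grasp; the last joint's range is limited). The gripper opens to 88 mm and grips with 3 to 60 N. Pads are 19 mm wide; open, the fingers measure 130 mm over their backs; the gripper's body (78 mm by 193 mm) begins 47 mm behind the grasp point.
Start: joints at [91.622, 20.546, 0.682, 0, -70.136, -16.507], TCP at [0.173, 0.652, 0.249] pointing down, gripper open.
Joint ranges: [-176.03, 176.03], [-82.01, 121.73], [-58.28, 71.71], [-173.87, 95.51], [-174.79, -0.11], [-173.66, 173.66]. Speed limits (degrees/s): [136.94, 136.94, 172.46, 180, 180, 180].

### API

Orientations are given as [roll, pitch, yaw] about the fixed x, y, z axes, in that order (R = Rz(yaw) Ry(pitch) Rx(roll)).
In Python, from plant import get_state, cams, r gives the robot as it stands.
- The arm moves only by the tool apply_moves, never from a script. Its argument "targets" is a list of rows, each an object with "dp": the shift along the world's x, y, z in m, a list of three; "yaw": the turn about the world's z in degrees. In form: [{"dp": [x, y, z], "yaw": yaw}, ...]. A call has 1 to 20 rows; each row is the pose to reach, as a shift and turn from the pose commanded when the call began; what a row does not reach only later rows make up. A row lasts 1/12 s, in which the tool goes at most 41.7 mm and 7.16 degrees, less where a joint would pass 70% of its speed; a pose out of reach is approached as far as the arm can. A call with a gripper value outside its range is refused whole. "grip" is the gripper command: -1 is fully open, 1 is shut, values between are in proportion, set as the call begins (left out, the last holds). The fingers move at their own pace and stop on an object; "squeeze" is the grip in N (left out, the last holds). Time passes only in rows, so rows that repeat a pose let the fingers close. It gives the time, the measured TCP pose, the force, the opening and the grip force at its end, in the units of the state.
- get_state(): the state, without advancing time (a new reading comes with each control period).
- cams.capture(name): name is "scene" or "side" or "wrist"; returns a dict with "image" (384x512x3 uint8, red, green, blue), "range_z" (384x512 float32, m along the optical axis (not along the pixel's ray), 0 where there is no reading), "fx", "fy", "cx", "cy" (pixels), "k1" (the pictures are not rectified: a ray, as slopes to the right and down, at radius r is drawn at 1 + k1 r^2 times it, then the intrinsics apply), "R" (3x3) and "t" (3): a world point X has camera coordinates R X + t; the wrist camera has in their place "T_tool_cam" (4x4, takes a point from camera to tool coordinates, whose origin is the TCP and whose axes are the flange's). Camera axes: x right, y down, z forward; pixel columns grow to the right and rows downward; lengths in m; the calibration is good to about 2 mm. A picture is of the moment at which its call begins: read the wrist's pose just before it.
- r.close_job(): hands the job in; it is judged then, once.
The state is a dict: "time_s": time; "joints": joint angles; "qd": joint speeds; "joint_torque": joint torques, N m; "tcp_pos": TCP position; "eef_rot": TCP orientation; "contact_force": force on the tool from outside, world axes, zero at the start; "moment": the same for the moment, N m; "gripper_width": finger opening in m; "gripper_force": force on a finger pad.
Only numpy, scipy, OpenCV 4.12 (cv2) and the standard library are available. Lean on these libraries where they do the work, as an engineer would, in place of code of your own. Each camera call takes 0.05 s, during which the arm holds its last target. There are 200 camera calls.

### The job

Unlock the cash box: take the red-headed key out of its wooden stand, push it all the way down into the keyhole in the top of the box, then turn it about a quarter turn clockwise (seen from above) so that the spring drawer comes out. Let go and leave the key fully home in the lock, still turned, with the drawer standing open; do not disturb the bell, the sauce cup or the drink can.

Things in the scene. Friction and masses are not known exactly. Their poses are not given: they have to be found in the camera images.
- key: Loose steel key with red plastic head, 76 mm long, 0.06 kg, upright in the stand at the start, blade down. Origin: on its axis at the underside of its steel collar (disc 30 mm across, 4 mm thick). z points up from blade to head. Blade: 20 mm wide (key's x), 6 mm thick (y), from z = -28 to -10 mm, then a round neck 6 mm thick up to the collar. A half turn about z makes no difference.
- key_head (a point): Middle of the key's flat red head, 30 mm above the key's origin on its axis; axes as the key's. The head is 42 mm wide (x), 10 mm thick (y), 36 mm high, on a 9 mm round stem 8 mm high above the collar. Pinch it across its 10 mm thickness.
- key_stand: Fixed wooden block 60 x 50 mm, 45 mm high, on a darker foot 72 x 62 mm. Origin: centre of its underside. Slot in its top 26 mm (x) by 11 mm (y), in which the key's blade hangs loosely, its collar on the top; lift the key at least 35 mm to clear it. Stands to the left or to the right of the cash box.
- cash_box: Fixed grey steel cash box, 160 mm (x) by 200 mm (y), 90 mm high; origin at the centre of its underside. Its drawer front faces its own -x, toward the robot, and needs 60 mm free before it. Its top is a plate 7 mm thick: the key turns only within about 3 mm of fully home (collar resting on the top, key origin at point keyhole) and once turned it is held down under the plate.
- keyhole (a point): Centre of the keyhole, level with the box's flat top (z = 90 mm), in the box's axes, z up. A slot 24 mm long along the box's x and 10 mm wide along y, with a 3 mm bevel round its mouth, inside a flat brass ring 54 mm across; red dot (locked) on its -x side, green dot (open) on its +y side.
- lock_plug (a joint): Turn of the hidden lock plug under the plate, rad: 0 locked (in line with the keyhole), grows clockwise seen from above, end stop 1.3. The blade has about 0.2 rad of play in it, so the plug lags the key. It stays where it is left; friction 0.05 N m. It draws the hidden bolt, which frees the drawer at about 0.85 rad.
- box_drawer (a joint): How far the spring drawer stands out of the box toward the box's -x, m: 0 shut, 0.06 fully out. It springs out by itself in about half a second when the bolt is drawn, pushing with 1.5 to 3 N.
- bell: Bystander: white counter bell on a dark base, 83 mm across, 58 mm high; origin at the centre of its underside. It stands on the side of the box where the key stand is not.
- cup: Bystander: small black sauce cup, 51 mm across, 29 mm high; origin at the centre of its underside.
- can: Bystander: drink can, 53 mm across, 134 mm high; origin at the centre of its underside.
There are look-alikes about, which are no part of the job. There is more than one size of the key; the one meant has the size given above.

How it is judged (in metres and radians):
On the way, in this order (a step that is already met when the one before it is completed fails the run):
1. the key is fully home in the keyhole (collar within 3 mm of the box's top, within 5 mm of the keyhole's centre, upright) with the lock not yet turned (under 0.3 rad) (z of key in the frame of keyhole below 0.003 m and horizontal distance between key and keyhole below 0.005 m and angle between key's own z axis and vertical below 0.15 rad and value of joint lock_plug below 0.3 rad), for 0.1 s.
2. with the key still home, the lock plug is turned past 0.8 rad (z of key in the frame of keyhole below 0.005 m and horizontal distance between key and keyhole below 0.006 m and value of joint lock_plug above 0.8 rad), for 0.1 s.
At the end, for the whole second after the job is handed in: The drawer stands out more than 40 mm, the lock plug is turned more than 0.8 rad, and the key is at rest, upright within 0.2 rad, fully home in the lock: its collar within 4 mm of the box's top and within 6 mm of the keyhole's centre (value of joint box_drawer above 0.04 m and value of joint lock_plug above 0.8 rad and z of key in the frame of keyhole between -0.004 and 0.004 m and horizontal distance between key and keyhole below 0.006 m and angle between key's own z axis and vertical below 0.2 rad and linear speed of key below 0.02 m/s); the robot touches nothing.
It fails at once if the bell is moved more than 30 mm (distance of bell from where it was at the start of the episode above 0.03 m).
It fails at once if the sauce cup is moved more than 30 mm (distance of cup from where it was at the start of the episode above 0.03 m).
It fails at once if the can is moved more than 30 mm (distance of can from where it was at the start of the episode above 0.03 m).
It also fails if it takes over 48 s, if anything falls off the work surface, if the arm or the gripper's body presses on something with over 40 N, if the wrist force passes 120 N, or if a joint passes its speed limit or range.

## Working session

There is one attempt and no reset: what is moved stays moved. The work goes in short steps, Python scripts to look and compute and a tool call to move; the robot and the scene stay as the last step left them, time stands still between calls to the robot, and variables do not carry over. Pictures are saved under pics/ and viewed, at most 10 in all, crops included, and the job is handed in when it is done.

Besides the shell and the picture viewer there is one more tool, called after "Call:" as name(argument=value, ...) on one line, values as JSON. apply_moves: Moves the arm, as the interface text tells. Its arguments: {"type":"object","properties":{"targets":{"type":"array","items":{"type":"object","properties":{"dp":{"type":"array","items":{"type":"number"}},"yaw":{"type":"number"}}}},"grip":{"type":"number"},"squeeze":{"type":"number"}},"required":["targets"]}

```bash
ls; mkdir -p pics; cat > h.py <<'E'
import numpy as np, cv2
from plant import get_state, cams, r
from scipy.spatial.transform import Rotation as Ro
def cap(n):
    s=get_state(); d=cams.capture(n)
    if n=='wrist':
        T=np.eye(4); T[:3,:3]=Ro.from_euler('xyz',s['eef_rot'],degrees=True).as_matrix(); T[:3,3]=s['tcp_pos']
        M=T@np.array(d['T_tool_cam']); d['C']=M[:3,3]; d['W']=M[:3,:3]
    else:
        R=np.array(d['R']); d['W']=R.T; d['C']=-R.T@np.array(d['t'])
    return d
def rays(d,u,v):
    x=(np.asarray(u,float)-d['cx'])/d['fx']; y=(np.asarray(v,float)-d['cy'])/d['fy']
    a,b=x.copy(),y.copy()
    for _ in range(10):
        k=1+d['k1']*(a*a+b*b); a,b=x/k,y/k
    return np.stack([a,b,np.ones_like(a)],-1)
def plane(d,u,v,z):
    w=rays(d,u,v)@d['W'].T
    return d['C']+w*((z-d['C'][2])/w[...,2])[...,None]
def cloud(d):
    v,u=np.mgrid[:384,:512]
    P=(rays(d,u,v)*np.array(d['range_z'])[...,None])@d['W'].T+d['C']
    P[np.array(d['range_z'])<=0]=np.nan
    return P
def save(d,n): cv2.imwrite('pics/'+n,d['image'][...,::-1])
E
python3 - <<'E'
from h import *
s=get_state(); print(s)
a=cap('scene');b=cap('side')
for d in(a,b): print(d['C'],d['fx'],d['k1'])
cv2.imwrite('pics/a.png',np.vstack([a['image'],]) [...,::-1])
save(b,'b.png')
E
```

```text
pics
{'time_s': 0.0, 'joints': array([ 9.16219225e+01,  2.05914558e+01,  6.33991831e-01, -2.25513231e-02,
       -7.01367943e+01, -1.65060257e+01]), 'qd': array([ 0.05834619, -0.02540385,  0.03208476, -0.00911783,  0.01464871,
        0.01548027]), 'joint_torque': array([-2.41434309e-04, -5.82713091e+01,  2.93050611e+01,  6.99747384e+00,
        6.82278143e-03, -1.51419463e-04]), 'tcp_pos': array([0.17328624, 0.65189745, 0.24761645]), 'eef_rot': array([ 1.79903602e+02, -6.45719565e-03, -1.48917776e+01]), 'contact_force': array([-0.41305257,  0.2181171 , -0.4997253 ]), 'moment': array([-0.00465354,  0.03791694,  0.0203979 ]), 'gripper_force': 0.0, 'gripper_width': 0.08771976425921814}
[ 0.07047492 -0.54693707  0.7035504 ] 371.0111992060122 -0.07509894122279198
[0.37046539 0.96359957 0.57808035] 373.56540023922713 -0.003796198103224647
```

View pics/a.png

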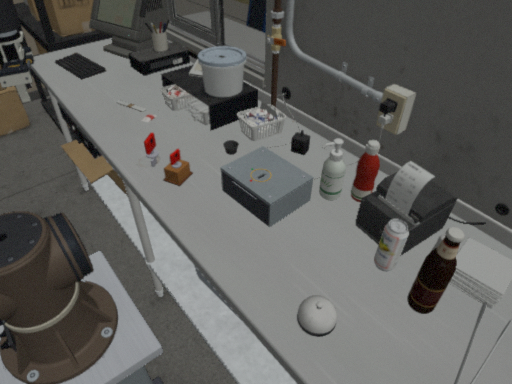

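View pics/b.png

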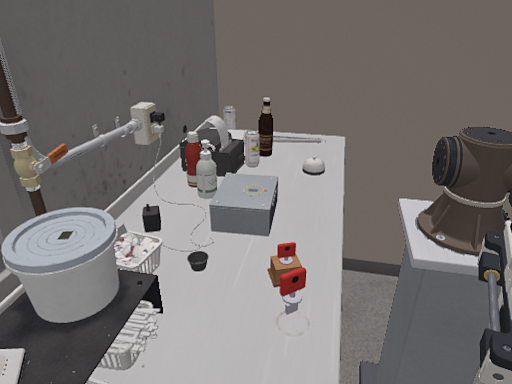

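```bash
python3 - <<'E'
from h import *
a=cap('scene');b=cap('side')
A=a['image'][125:195,125:205];B=b['image'][230:330,245:335]
A=cv2.resize(A,(400,350),interpolation=2);B=cv2.resize(B,(360,400),interpolation=2)[:350]
cv2.imwrite('pics/c.png',np.hstack([A,B])[...,::-1])
for n,d in(('scene',a),('side',b)):
    P=cloud(d); I=d['image'].astype(int)
    m=((I[...,0]>130)&(I[...,1]<70)&(I[...,2]<70)).astype(np.uint8)
    k,l,st,c=cv2.connectedComponentsWithStats(m)
    for i in range(1,k):
        if st[i,4]>20:
            q=P[l==i]; print(n,st[i],np.nanmedian(q,0).round(3),np.nanmin(q,0).round(3),np.nanmax(q,0).round(3))
    pts={'scene':dict(box=(266,170),cup=(231,147),bell=(318,308),can=(390,225),stand=(176,175),fake=(150,160)),'side':dict(box=(240,200),cup=(198,258),bell=(314,164),can=(253,150),stand=(286,274),fake=(292,298))}[n]
    for k,(u,v) in pts.items(): print(k,P[v,u].round(3))
E
```

```text
scene [145 133   9  10  37] [0.42  0.391 0.104] [0.403 0.374 0.099] [0.443 0.41  0.107]
scene [170 149   9   8  23] [0.449 0.288 0.092] [0.435 0.279 0.088] [0.466 0.298 0.097]
box [0.606 0.061 0.091]
cup [0.668 0.314 0.008]
bell [ 0.432 -0.31   0.045]
can [ 0.658 -0.297  0.129]
stand [0.433 0.262 0.034]
fake [0.423 0.422 0.003]
side [278 243  18   4  44] [0.449 0.296 0.092] [0.431 0.286 0.09 ] [0.466 0.304 0.095]
side [280 267  26  13 145] [0.423 0.399 0.103] [0.4   0.304 0.031] [0.452 0.418 0.105]
box [0.599 0.119 0.09 ]
cup [0.663 0.284 0.012]
bell [ 0.429 -0.282  0.038]
can [ 0.655 -0.29   0.07 ]
stand [0.434 0.406 0.104]
fake [0.42  0.403 0.043]
```

View pics/c.png

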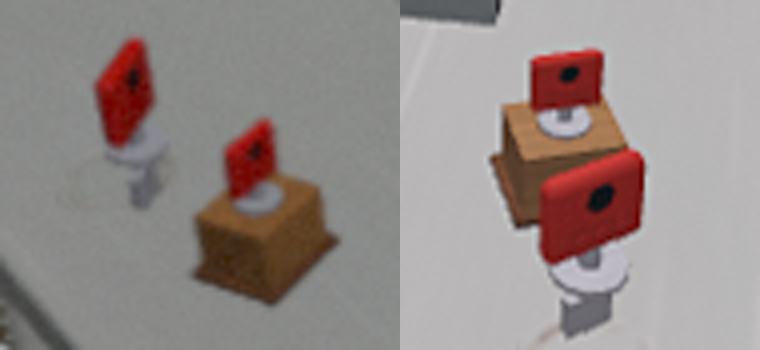

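Possible targets: A is the red head in the wooden stand (scene 176,157; side 286,250), with its top at about 0.093 m, as 45+48 mm predicts. B is the bigger red key on a clear ring (scene 150,143; side 292,283), with its top at 0.105 m. I choose A, and the crop agrees: it sits in the wooden block with its collar on the top.

```bash
python3 - <<'E'
from h import *
w=cap('wrist');print(np.array(w['T_tool_cam']).round(3),w['fx'],w['k1'],w['C'].round(3))
for n in('scene','side'):
    d=cap(n);P=cloud(d);I=d['image'].astype(int)
    m=(abs(P[...,2]-.0905)<.006)&(abs(P[...,0]-.61)<.16)&(abs(P[...,1]-.08)<.15)
    m=m.astype(np.uint8)
    k,l,st,c=cv2.connectedComponentsWithStats(m); i=1+st[1:,4].argmax()
    q=P[l==i][:,:2].astype(np.float32); print(n,'box',cv2.minAreaRect(q))
    for nm,mm in(('red',(I[...,0]-I[...,1]>35)&(I[...,0]-I[...,2]>35)),('green',(I[...,1]-I[...,0]>20)&(I[...,1]-I[...,2]>10)),('brass',(I[...,0]-I[...,2]>25))):
        f=mm&(l==i); v,u=np.nonzero(f); 
        if len(v): Q=plane(d,u,v,.09); print(nm,len(v),Q.mean(0).round(4),Q.min(0).round(3),Q.max(0).round(3))
    m=(P[...,2]>.06)&(P[...,2]<.11)&(abs(P[...,0]-.45)<.05)&(abs(P[...,1]-.29)<.04)&(I[...,0]-I[...,1]>60)
    q=P[m]; q2=q[:,:2]-np.median(q[:,:2],0); print('key',np.median(q,0),np.linalg.svd(q2,full_matrices=False)[2][0])
E
```

```text
[[ 0.    -0.953 -0.302  0.082]
 [ 1.     0.    -0.     0.   ]
 [ 0.    -0.302  0.953 -0.136]
 [ 0.     0.     0.     1.   ]] 307.5587337236643 -0.07969141964105934 [0.252 0.631 0.384]
scene box ((0.6000692844390869, 0.05450333654880524), (0.16378803551197052, 0.2026263028383255), 2.978647232055664)
red 4 [0.5448 0.0521 0.09  ] [0.542 0.05  0.09 ] [0.547 0.055 0.09 ]
green 4 [0.5796 0.0917 0.09  ] [0.577 0.089 0.09 ] [0.582 0.094 0.09 ]
brass 69 [0.5776 0.055  0.09  ] [0.542 0.027 0.09 ] [0.61  0.084 0.09 ]
key [0.44830222 0.28681386 0.07871426] [-0.91417305 -0.40532411]
side box ((0.5994775295257568, 0.05715323984622955), (0.16111160814762115, 0.20457343757152557), 2.9973301887512207)
red 5 [0.5433 0.0511 0.09  ] [0.54  0.048 0.09 ] [0.547 0.055 0.09 ]
green 5 [0.5776 0.0896 0.09  ] [0.575 0.086 0.09 ] [0.58  0.093 0.09 ]
brass 54 [0.576  0.0548 0.09  ] [0.54  0.024 0.09 ] [0.608 0.082 0.09 ]
key [0.44902408 0.29708705 0.07871412] [0.91223537 0.40966649]
```

Call:
apply_moves(targets=[{"dp": [0.03,-0.04,0.0],"yaw": 5},{"dp": [0.06,-0.075,0.0],"yaw": 11},{"dp": [0.085,-0.11,0.0],"yaw": 17},{"dp": [0.11,-0.145,0.0],"yaw": 23},{"dp": [0.135,-0.18,-0.005],"yaw": 29},{"dp": [0.16,-0.21,-0.01],"yaw": 35},{"dp": [0.185,-0.245,-0.015],"yaw": 39},{"dp": [0.21,-0.28,-0.02],"yaw": 39},{"dp": [0.235,-0.315,-0.025],"yaw": 39},{"dp": [0.26,-0.345,-0.028],"yaw": 39},{"dp": [0.275,-0.36,-0.028],"yaw": 39},{"dp": [0.275,-0.36,-0.028],"yaw": 39},{"dp": [0.275,-0.36,-0.028],"yaw": 39},{"dp": [0.275,-0.36,-0.028],"yaw": 39}], grip=0.1, squeeze=25)

```text
time_s: 1.52
tcp_pos: [0.4486, 0.2921, 0.2206]
eef_rot: [-180.0, -0.0, 24.0]
contact_force: [0.5, 0.1, -0.1]
gripper_width: 0.0396
gripper_force: 0.0
```

```bash
cat > key.py <<'E'
from h import *
w=cap('wrist');P=cloud(w);I=w['image'].astype(int);s=get_state()
save(w,'w1.png')
m=(I[...,0]-I[...,1]>60)&(I[...,0]-I[...,2]>60)
k,l,st,c=cv2.connectedComponentsWithStats(m.astype(np.uint8))
for i in range(1,k):
    if st[i,4]>80:
        q=P[l==i]; t=q[q[:,2]>np.nanmax(q[:,2])-.006]
        print(st[i],np.nanmax(q[:,2]).round(4),len(t))
        v,u=np.nonzero((l==i)); 
        g=(P[v,u,2]>np.nanmax(q[:,2])-.005)
        Q=plane(w,u[g],v[g],.093)[:,:2].astype(np.float32); print('top rect',cv2.minAreaRect(Q))
E
python3 key.py
```

```text
[ 119  136   46   63 1577] 0.1061 847
top rect ((0.4181373417377472, 0.39801347255706787), (0.05703207850456238, 0.012923024594783783), 40.06837463378906)
[254 163  10  43 410] 0.0952 405
top rect ((0.4499249756336212, 0.2917996048927307), (0.03943733498454094, 0.008186675608158112), 24.363576889038086)
```

View pics/w1.png

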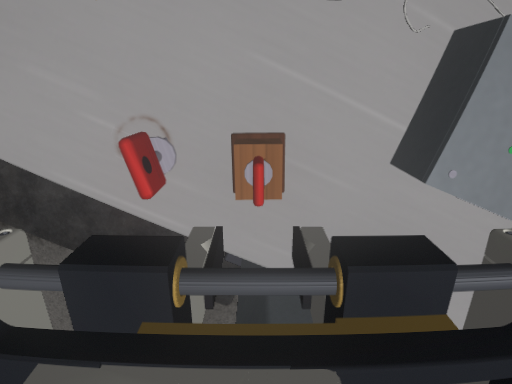

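The wrist view shows key A's head edge-on at (258,181) above the collar (258,173), central between the jaws. Big key B is at (145,165), clear on the left. Descending to grasp.

Call:
apply_moves(targets=[{"dp": [0.001,0,-0.035]},{"dp": [0.001,0,-0.07]},{"dp": [0.001,0,-0.1]},{"dp": [0.001,0,-0.12]},{"dp": [0.001,0,-0.132]},{"dp": [0.001,0,-0.142]},{"dp": [0.001,0,-0.142]},{"dp": [0.001,0,-0.142]}])

```text
$.targets[0]: bad value
```

Call:
apply_moves(targets=[{"dp": [0,0,0]},{"dp": [0,0,0]},{"dp": [0,0,0]},{"dp": [0,0,0]},{"dp": [0,0,0]},{"dp": [0,0,0]},{"dp": [0,0,0]},{"dp": [0,0,0]}], grip=1, squeeze=30)

```text
$.targets[0]: bad value
```

Call:
apply_moves(targets=[{"dp": [0.001,0,-0.035],"yaw": 0},{"dp": [0.001,0,-0.07],"yaw": 0},{"dp": [0.001,0,-0.1],"yaw": 0},{"dp": [0.001,0,-0.12],"yaw": 0},{"dp": [0.001,0,-0.132],"yaw": 0},{"dp": [0.001,0,-0.142],"yaw": 0},{"dp": [0.001,0,-0.142],"yaw": 0},{"dp": [0.001,0,-0.142],"yaw": 0}])

```text
time_s: 2.23
tcp_pos: [0.4491, 0.2932, 0.0787]
eef_rot: [180.0, 0.0, 24.2]
contact_force: [0.7, 0.1, 0.7]
gripper_width: 0.0392
gripper_force: 0.0
```

Call:
apply_moves(targets=[{"dp": [0,0,0],"yaw": 0},{"dp": [0,0,0],"yaw": 0},{"dp": [0,0,0],"yaw": 0},{"dp": [0,0,0],"yaw": 0},{"dp": [0,0,0],"yaw": 0},{"dp": [0,0,0],"yaw": 0},{"dp": [0,0,0],"yaw": 0},{"dp": [0,0,0],"yaw": 0}], grip=1, squeeze=30)

```text
time_s: 2.9
tcp_pos: [0.4496, 0.2924, 0.079]
eef_rot: [-180.0, -0.0, 24.1]
contact_force: [-0.9, -0.9, 5.8]
gripper_width: 0.0101
gripper_force: 30.0
```

Call:
apply_moves(targets=[{"dp": [0,0,0.02],"yaw": 0},{"dp": [0,0,0.05],"yaw": 0},{"dp": [0,0,0.085],"yaw": 0},{"dp": [0,0,0.12],"yaw": 0},{"dp": [0.01,-0.03,0.13],"yaw": -4},{"dp": [0.025,-0.065,0.13],"yaw": -8},{"dp": [0.04,-0.1,0.13],"yaw": -12},{"dp": [0.055,-0.135,0.13],"yaw": -16},{"dp": [0.07,-0.17,0.13],"yaw": -20},{"dp": [0.08,-0.205,0.13],"yaw": -21},{"dp": [0.088,-0.23,0.13],"yaw": -21},{"dp": [0.09,-0.238,0.13],"yaw": -21},{"dp": [0.09,-0.238,0.13],"yaw": -21},{"dp": [0.09,-0.238,0.13],"yaw": -21},{"dp": [0.09,-0.238,0.13],"yaw": -21}])

```text
time_s: 4.15
tcp_pos: [0.5392, 0.0549, 0.2084]
eef_rot: [-180.0, 0.0, 3.1]
contact_force: [0.6, 0.5, -0.6]
gripper_width: 0.0096
gripper_force: 30.0
```

```bash
python3 - <<'E'
from h import *
print(get_state())
w=cap('wrist');save(w,'w2.png')
I=w['image'].astype(int);P=cloud(w)
on=(abs(P[...,2]-.09)<.006)
for nm,mm in(('red',(I[...,0]-I[...,1]>50)&(I[...,0]-I[...,2]>50)),('green',(I[...,1]-I[...,0]>30)&(I[...,1]-I[...,2]>20)),('brass',(I[...,0]-I[...,2]>25)&(I[...,0]-I[...,1]<50))):
    v,u=np.nonzero(mm&on)
    if len(v): Q=plane(w,u,v,.09); print(nm,len(v),u.mean(),v.mean(),Q.mean(0).round(4),cv2.minEnclosingCircle(Q[:,:2].astype(np.float32)))
E
```

```text
{'time_s': 4.15, 'joints': array([ 2.65309166e+01,  9.84305717e+00, -1.94834210e+01, -1.31866307e-02,
       -6.06817536e+01,  6.66019673e+01]), 'qd': array([ 0.79050952, -0.14795261,  0.07663217,  0.02664961,  0.01580626,
        0.22582421]), 'joint_torque': array([-7.10182060e-01, -4.14393497e+01,  2.73820674e+01,  6.49138212e+00,
        7.61463214e-02,  6.89504086e-03]), 'tcp_pos': array([0.53921269, 0.05490968, 0.20840028]), 'eef_rot': array([-1.79992718e+02,  1.21209768e-02,  3.12642686e+00]), 'contact_force': array([ 0.61644852,  0.48212633, -0.62272628]), 'moment': array([0.0162462 , 0.02306966, 0.04722965]), 'gripper_force': 30.00004380941391, 'gripper_width': 0.009608317854734906}
red 52 260.5 185.5 [0.5423 0.0523 0.09  ] ((0.5422727465629578, 0.052269428968429565), 0.0035301451571285725)
green 59 217.52542372881356 144.0677966101695 [0.5764 0.0901 0.09  ] ((0.5764899253845215, 0.09017129987478256), 0.003727974835783243)
brass 725 261.0013793103448 143.24689655172415 [0.5787 0.0539 0.09  ] ((0.5732540488243103, 0.05372247099876404), 0.03349687531590462)
```

View pics/w2.png

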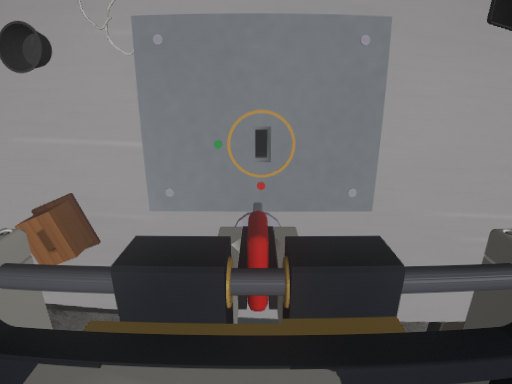

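The wrist view shows the ring with its dark slot at (261,143), the red dot at (260,185) and the green dot at (217,144). The held key is at (258,210–310), with the collar round (258,222).

```bash
cat > hole.py <<'E'
from h import *
def proj(d,X):
    c=(np.asarray(X)-d['C'])@d['W']; a=c[:2]/c[2]; a=a*(1+d['k1']*(a@a)); return np.array([a[0]*d['fx']+d['cx'],a[1]*d['fy']+d['cy']])
w=cap('wrist');s=get_state();I=w['image'].astype(int);P=cloud(w);tcp=s['tcp_pos']
m=(I[...,0]-I[...,2]>25)&(I[...,0]-I[...,1]<50)&(abs(P[...,2]-.09)<.01)
v,u=np.nonzero(m);Q=plane(w,u,v,.09)[:,:2]
c=np.median(Q,0)
for _ in range(10):
    g=abs(np.linalg.norm(Q-c,axis=1)-.0265)<.006
    A=np.c_[2*Q[g],np.ones(g.sum())];x=np.linalg.lstsq(A,(Q[g]**2).sum(1),rcond=None)[0];c=x[:2]
print('ring',c.round(4),'R',np.sqrt(x[2]+c@c).round(4),g.sum())
G=I.sum(2);v,u=np.mgrid[:384,:512];Z=plane(w,u,v,.09)[...,:2]
dk=(np.linalg.norm(Z-c,axis=-1)<.02)
print('gray',np.percentile(G[dk],[2,10,50,90]))
for th in(130,200):
    mm=dk&(G<th)
    if mm.sum()>10: print(th,cv2.minAreaRect(Z[mm].astype(np.float32)))
t=Ro.from_euler('xyz',s['eef_rot'],degrees=True).as_matrix()
print('tcp',tcp,'yaw',s['eef_rot'][2])
for nm,zz in(('headtop',.003-.018+0),('collar top',.030),('blade bot',.062)):
    print(nm,proj(w,tcp+t@[0,0,zz]).round(1))
for dx in(-.021,.021):print('headtop end',proj(w,tcp+t@[dx,0,-.014]).round(1))
cv2.imwrite('pics/w3.png',np.hstack([cv2.resize(w['image'][a:a+100,210:310],(400,400),interpolation=2) for a in(100,190)])[...,::-1])
E
python3 hole.py
```

```text
ring [0.5783 0.054 ] R 0.0272 704
gray [143.  146.9 355.  360. ]
200 ((0.5791903138160706, 0.05386051535606384), (0.021803677082061768, 0.009219057857990265), 3.1054396629333496)
tcp [0.53921448 0.05531444 0.2085335 ] yaw 3.192341310677548
headtop [256.8 277.4]
collar top [257. 234.]
blade bot [257.  213.5]
headtop end [256.9 312.8]
headtop end [256.8 235.2]
```

View pics/w3.png

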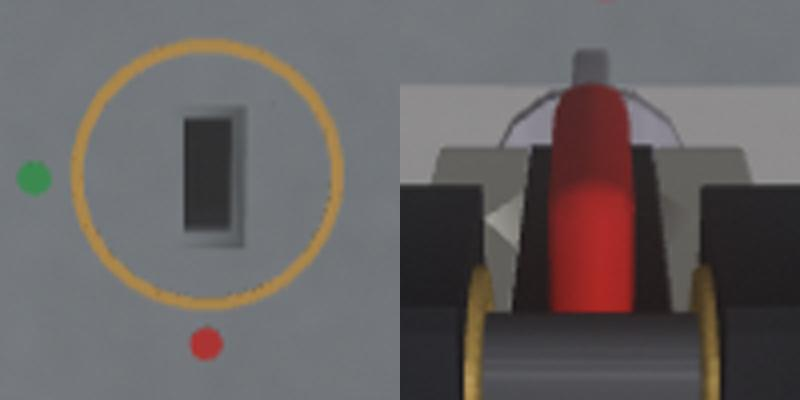

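```bash
cat >> hole.py <<'E'
print('---')
for nm,p in(('blade end',[.01,0,.062]),('collar edge bottom',[.015,0,.034]),('collar edge top',[.015,0,.030]),('head end top',[.021,0,-.015]),('bladeL',[.01,.003,.062]),('bladeR',[.01,-.003,.062]),('mid+1mm',[.011,0,.062])):
    print(nm,proj(w,tcp+t@np.array(p)).round(1))
col=G[195:240,258]; print(col)
print(G[205,245:272]); print(G[203:205,245:272])
E
python3 hole.py | sed -n '/---/,$p'
```

```text
---
blade end [257.2 200. ]
collar edge bottom [257.1 208.1]
collar edge top [257.1 210.6]
head end top [257.  236.2]
bladeL [261.5 200. ]
bladeR [252.8 200. ]
mid+1mm [257.2 198.6]
[356 357 356 356 357 356 357 299 257 250 249 252 252 253 257 236 193 177
 178 177 176 177 178 175 176 175 174 175 173 174 175 169 172 172 171 173
 172 169 166 176 188 202 215 225 233]
[353 353 352 352 351 353 352 349 273 233 244 245 247 249 247 256 280 328
 360 357 358 354 357 353 355 357 355]
[[353 351 352 353 353 351 355 352 319 245 249 250 254 257 258 266 295 344
  357 357 355 353 355 355 353 356 354]
 [352 350 352 351 353 354 352 350 282 230 242 244 244 250 253 257 284 334
  356 358 357 356 356 356 355 355 357]]
```

Call:
apply_moves(targets=[{"dp": [0.02,0,0],"yaw": 0},{"dp": [0.04,0,-0.015],"yaw": 0},{"dp": [0.04,0,-0.03],"yaw": 0},{"dp": [0.04,0,-0.042],"yaw": 0},{"dp": [0.04,0,-0.05],"yaw": 0},{"dp": [0.04,0,-0.05],"yaw": 0},{"dp": [0.04,0,-0.05],"yaw": 0},{"dp": [0.04,0,-0.05],"yaw": 0},{"dp": [0.04,0,-0.05],"yaw": 0}])

```text
time_s: 5.05
tcp_pos: [0.5799, 0.0547, 0.1596]
eef_rot: [-180.0, -0.1, 3.1]
contact_force: [0.2, 0.5, 0.2]
gripper_width: 0.0101
gripper_force: 30.0
```

```bash
sed -i 's/w3.png/w4.png/; s/210:310/210:310/; s/in(100,190)/in(150,220)/' hole.py; python3 hole.py
```

```text
ring [0.5783 0.054 ] R 0.0272 589
gray [116. 155. 356. 369.]
130 ((0.563340425491333, 0.053596869111061096), (0.005673514213413, 0.02141181193292141), 3.1637041568756104)
200 ((0.5749092102050781, 0.054235849529504776), (0.03211543709039688, 0.022862691432237625), 3.1637604236602783)
tcp [0.5798114  0.05460916 0.15956429] yaw 3.1353817814359006
headtop [257.2 277.3]
collar top [257.3 234. ]
blade bot [257.3 213.5]
headtop end [257.2 312.8]
headtop end [257.2 235.2]
---
blade end [257.3 200. ]
collar edge bottom [257.3 208.1]
collar edge top [257.3 210.6]
head end top [257.2 236.2]
bladeL [261.7 200. ]
bladeR [252.9 200. ]
mid+1mm [257.3 198.6]
[182 146 143 143 142 146 143 208 247 253 254 255 253 257 259 240 195 178
 176 177 173 174 176 175 174 172 172 174 172 173 171 171 173 169 171 171
 172 167 169 177 190 202 214 226 236]
[365 365 364 363 361 353 312 153 179 238 248 250 250 254 253 260 274 201
 142 150 202 258 258 261 283 362 364]
[[365 367 366 367 363 356 314 153 162 225 240 241 247 247 250 256 255 163
  142 146 190 255 261 268 284 365 364]
 [366 365 368 366 362 352 312 154 176 235 245 247 251 253 256 262 277 198
  140 146 188 258 257 267 285 365 364]]
```

View pics/w4.png

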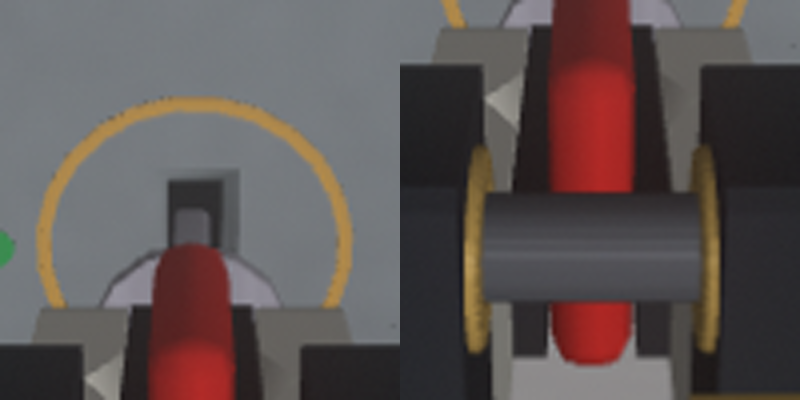

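The blade tip (258,203) lies centred over the dark slot (252–265, 195 down), so I'm inserting.

Call:
apply_moves(targets=[{"dp": [0,0,-0.004],"yaw": 0},{"dp": [0,0,-0.008],"yaw": 0},{"dp": [0,0,-0.011],"yaw": 0},{"dp": [0,0,-0.014],"yaw": 0},{"dp": [0,0,-0.017],"yaw": 0},{"dp": [0,0,-0.02],"yaw": 0},{"dp": [0,0,-0.02],"yaw": 0},{"dp": [0,0,-0.02],"yaw": 0}])

```text
time_s: 5.77
tcp_pos: [0.5793, 0.0543, 0.1383]
eef_rot: [180.0, 0.0, 3.1]
contact_force: [1.1, 0.7, -1.0]
gripper_width: 0.0101
gripper_force: 30.0
```

No contact: the blade is 14 mm into the slot. Continuing.

Call:
apply_moves(targets=[{"dp": [0,0,-0.003],"yaw": 0},{"dp": [0,0,-0.006],"yaw": 0},{"dp": [0,0,-0.009],"yaw": 0},{"dp": [0,0,-0.012],"yaw": 0},{"dp": [0,0,-0.014],"yaw": 0},{"dp": [0,0,-0.015],"yaw": 0},{"dp": [0,0,-0.015],"yaw": 0},{"dp": [0,0,-0.015],"yaw": 0}])

```text
time_s: 6.43
tcp_pos: [0.5794, 0.0543, 0.124]
eef_rot: [180.0, -0.0, 3.1]
contact_force: [-2.7, -0.4, 5.3]
gripper_width: 0.0096
gripper_force: 30.0
```

Call:
apply_moves(targets=[{"dp": [0,0,-0.001],"yaw": 0},{"dp": [0,0,-0.001],"yaw": 0},{"dp": [0,0,-0.001],"yaw": 0},{"dp": [0,0,-0.001],"yaw": 0}])

```text
time_s: 6.77
tcp_pos: [0.5794, 0.0543, 0.124]
eef_rot: [180.0, -0.0, 3.1]
contact_force: [-5.6, 0.7, 12.3]
gripper_width: 0.0099
gripper_force: 30.0
```

Call:
apply_moves(targets=[{"dp": [0,0,0],"yaw": -4},{"dp": [0,0,0],"yaw": -9},{"dp": [0,0,0],"yaw": -14},{"dp": [0,0,0],"yaw": -19},{"dp": [0,0,0],"yaw": -24},{"dp": [0,-0.0005,0],"yaw": -29},{"dp": [0,-0.0005,0],"yaw": -34},{"dp": [0,-0.0005,0],"yaw": -39},{"dp": [0,-0.0005,0],"yaw": -44},{"dp": [-0.0005,-0.0005,0],"yaw": -49},{"dp": [-0.0005,-0.0005,0],"yaw": -54},{"dp": [-0.0005,-0.0005,0],"yaw": -59},{"dp": [-0.0005,-0.0005,0],"yaw": -64},{"dp": [-0.0005,-0.0005,0],"yaw": -69},{"dp": [-0.0005,-0.0005,0],"yaw": -72},{"dp": [-0.0005,-0.0005,0],"yaw": -72},{"dp": [-0.0005,-0.0005,0],"yaw": -72}])

```text
time_s: 8.18
tcp_pos: [0.5797, 0.0531, 0.124]
eef_rot: [-179.9, -0.1, -68.9]
contact_force: [-0.7, -4.5, 10.1]
gripper_width: 0.0096
gripper_force: 30.0
```

```bash
cat > chk.py <<'E'
from h import *
s=get_state();print(s['time_s'],s['tcp_pos'],s['eef_rot'],s['contact_force'],s['moment'],s['joints'].round(1))
for n in('scene','side'):
    d=cap(n);P=cloud(d)
    m=(P[...,2]>.03)&(P[...,2]<.082)&(abs(P[...,1]-.05)<.09)&(P[...,0]>.42)&(P[...,0]<.6)
    print(n,'front x pct',np.percentile(P[m][:,0],[2,10,50]).round(3),m.sum())
    m=(abs(P[...,2]-.09)<.006)&(abs(P[...,1]-.05)<.09)&(P[...,0]>.42)&(P[...,0]<.7); print('top x',np.percentile(P[m][:,0],[1,5]).round(3))
E
python3 chk.py
```

```text
8.1833 [0.57969042 0.05311369 0.12399786] [-1.79924293e+02 -8.94533997e-02 -6.88701251e+01] [-0.73233919 -4.45414198 10.07778972] [-1.42965308  0.61148097 -0.0504297 ] [ 24.5  18.2 -20.7   0.1 -51.1  -3.5]
scene front x pct [0.456 0.457 0.464] 1078
top x [0.518 0.523]
side front x pct [0.456 0.461 0.491] 574
top x [0.518 0.525]
```

The drawer stands about 62 mm out. I'll turn a touch more, ease the press, release and retreat straight up.

Call:
apply_moves(targets=[{"dp": [0,0,0],"yaw": -2},{"dp": [0,0,0],"yaw": -4},{"dp": [0,0,0],"yaw": -4},{"dp": [0,0,0.001],"yaw": -4},{"dp": [0,0,0.001],"yaw": -4}])

```text
time_s: 8.7
tcp_pos: [0.5793, 0.0535, 0.124]
eef_rot: [-180.0, -0.0, -72.9]
contact_force: [0.1, -2.7, 3.5]
gripper_width: 0.0093
gripper_force: 30.0
```

Call:
apply_moves(targets=[{"dp": [0,0,0],"yaw": 0},{"dp": [0,0,0],"yaw": 0},{"dp": [0,0,0],"yaw": 0},{"dp": [0,0,0],"yaw": 0},{"dp": [0,0,0],"yaw": 0},{"dp": [0,0,0],"yaw": 0}], grip=0.2)

```text
time_s: 9.2
tcp_pos: [0.5789, 0.0539, 0.1234]
eef_rot: [180.0, 0.0, -72.9]
contact_force: [-0.0, 0.2, -0.0]
gripper_width: 0.0349
gripper_force: 0.0
```

Call:
apply_moves(targets=[{"dp": [0,0,0.01],"yaw": 0},{"dp": [0,0,0.025],"yaw": 0},{"dp": [0,0,0.05],"yaw": 0},{"dp": [0,0,0.08],"yaw": 0},{"dp": [0,0,0.1],"yaw": 0},{"dp": [0,0,0.1],"yaw": 0},{"dp": [0,0,0.1],"yaw": 0},{"dp": [0,0,0.1],"yaw": 0}])

```text
time_s: 9.87
tcp_pos: [0.5785, 0.0538, 0.2236]
eef_rot: [180.0, 0.0, -72.9]
contact_force: [0.1, 0.2, -1.0]
gripper_width: 0.0348
gripper_force: 0.0
```

```bash
python3 chk.py; python3 - <<'E'
from h import *
w=cap('wrist');b=cap('side')
P=cloud(w);I=w['image'].astype(int)
m=(I[...,0]-I[...,1]>60)&(I[...,0]-I[...,2]>60)&(P[...,2]>.11)
v,u=np.nonzero(m);z=P[m][:,2];g=z>np.max(z)-.005
print('head top z',np.percentile(z,[50,98]),cv2.minAreaRect(plane(w,u[g],v[g],.138)[:,:2].astype(np.float32)))
B=cv2.resize(b['image'][150:260,190:330],(490,385),interpolation=2);W=w['image']
cv2.imwrite('pics/f.png',np.hstack([cv2.resize(W,(308,385))*0+cv2.resize(W[:, 100:407],(308,385)),B])[...,::-1])
E
```

```text
9.8667 [0.57852338 0.05381778 0.22358145] [ 1.79995541e+02  2.24461826e-02 -7.28957010e+01] [ 0.0798428   0.1912007  -1.03797024] [ 0.07461042  0.00938624 -0.02920296] [ 24.6  12.8 -13.6  -0.  -63.6  -7.5]
scene front x pct [0.456 0.457 0.464] 1071
top x [0.518 0.523]
side front x pct [0.456 0.461 0.492] 567
top x [0.518 0.525]
head top z [0.13746897 0.13914347] ((0.5790175199508667, 0.05247512459754944), (0.008779487572610378, 0.03997097909450531), 18.624025344848633)
```

View pics/f.png

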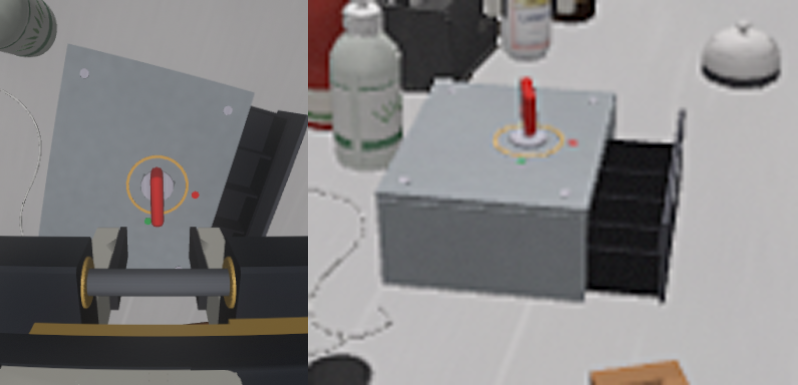

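The key is home (head top at 0.138 m), turned about 74°, and the drawer is open. The gripper is clear and the bystanders are untouched.

```bash
python3 -c "
from plant import r
print(r.close_job())"
```

```text
the job is handed in; nothing more can be done
None
```

The job is handed in, with no verdict returned: the red-headed key is fully home in the cash box lock, turned about 74° clockwise, the drawer stands open about 60 mm, and the arm did not go near the bell, cup or can.

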